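# Lock the castle nut of a bottle-guide spindle

## Task

Turn the castle nut on the guide-wheel spindle clockwise (seen from above) just to the next slot that lines up with the spindle's cross hole, not backing it off to the slot before nor going past. Then pick up the lock pin and push it gently, without ramming it, through slot and hole until its collar is home against the nut; let go and leave everything else on the bench alone.

Things in the scene. Friction and masses are not known exactly. Their poses are not given: they have to be found in the camera images.
- hole_mark (a point): Nominal centre of the spindle's cross hole (8 mm square, through, along this frame's y; z up), 100 mm above the bench. NOT EXACT: the spindle was clamped up to 10 mm off this mark either way along x and shimmed up to 6 mm up or down along z (exact along y, never turned); hole, nut and wheel go with it: see or feel how far. Steel spindle, 28 mm diameter, flat top 11 mm above the hole's axis.
- nut (a joint): Castle nut angle, growing clockwise from above (tightening). 0: slots line up with the hole, two flats square to hole_mark's y; starts 0.3 to 0.8 short (negative); slot before: -1.047. Stays where left; 0.3 N m to turn. Hexagon 46 mm across flats, 28.5 to 7 mm below the hole's true axis; above it a 41 mm round crown to 6.5 mm over the axis, six slots 9 mm wide, one above each flat's middle.
- bracket: Fixed aluminium take-up bracket, 150 x 100 x 40 mm, origin under its centre, adjusting slot along its x. The spindle stands upright in the slot and carries a 92 mm white plastic guide wheel (top 37 mm below the hole's true axis), a 40 mm boss and the nut.
- pin_handle (a point): Centre of the lock pin's block handle (24 mm along x, 14 along y, 28 high), standing on the bench, this point 14 mm above it. The shank points along +x, its axis 2 mm above this point: collar 11 mm diameter from 12 to 17 mm ahead of this point, then 6 mm shank to 69 mm, the last 5 mm tapered to 3.6 mm. All plain metal, about 80 g.
- pin_seat (a point): Point on the axis of the lock pin's shank, 21 mm ahead of the collar's front face (38 mm ahead of the handle's centre). With the collar against the crown it lies at the middle of the spindle. Same axes as pin_handle.
- bottle_a: Bystander: clear bottle, 72 mm diameter, 230 mm high; origin under its centre.
- bottle_b: Bystander: amber bottle, 72 mm diameter, 230 mm high; origin under its centre.
- jar: Bystander: glass jar, 68 mm diameter, 90 mm high; origin under its centre.
- wrench: Bystander: steel wrench, 200 mm long, lying flat along its x.
- washer: Bystander: loose washer, 44 mm diameter, 5 mm thick, lying flat.
- spare_nut: Bystander: plain hexagon nut, 30 mm across flats, 16 mm high, lying flat.
- mug: Bystander: black mug, 76 mm diameter, 90 mm high; origin under its centre.
Not all that is in view belongs to the job. Of the things shaped like the part that bears pin_handle, the aluminium one is meant.

How it is judged:
On the way, in this order (a step that is already met when the one before it is completed fails the run):
1. the nut is turned to the next slot, in line with the cross hole (value of joint nut between -0.12 and 0.12 rad and horizontal distance between pin_seat and hole_mark above 0.06 m), for 0.2 s.
2. the lock pin is through slot and cross hole, its collar home (value of joint nut between -0.12 and 0.12 rad and y of pin_seat in the frame of hole_mark between -0.005 and 0.005 m and x of pin_seat in the frame of hole_mark between -0.013 and 0.013 m and z of pin_seat in the frame of hole_mark between -0.01 and 0.01 m and angle between the x axis of pin_seat and the y axis of hole_mark, either way round below 0.2 rad), for 0.2 s.
At the end, for the whole second after the job is handed in: Nut within 0.12 rad of joint 0; lock pin through slot and hole: pin_seat within 5 mm of hole_mark along the hole (collar home), 13 mm along the bracket's slot, 10 mm in height, shank within 0.2 rad of the hole's axis; pin released and at rest (all of step 2 and linear speed of lockpin below 0.02 m/s); the robot touches nothing.
It fails at once if the nut is backed off towards the slot before (below -0.95 rad) (value of joint nut below -0.95 rad).
It fails at once if the nut is turned well past the slot (over 0.3 rad) (value of joint nut above 0.3 rad).
It fails at once if the lock pin is rammed against the nut or spindle with over 25 N (contact force between lockpin and spindle above 25 N).
It fails at once if a bystander is moved by more than 30 mm (distance of any of bottle_a, bottle_b, jar, wrench, washer, spare_nut, mug from where it was at the start of the episode above 0.03 m).
It also fails if it takes over 67 s, if anything falls off the work surface, if the arm or the gripper's body presses on something with over 40 N, if the wrist force passes 120 N, or if a joint passes its speed limit or range.

## Robot

A 6-joint arm with a two-finger parallel gripper is mounted at the origin on the work surface. World frame = base frame: x ahead of the robot, y to its left, z up, the work surface at z = 0. Lengths are in m, angles in rad, forces in N, time in s.
With the tool pointing down it reaches from about 0.25 to 0.8 m from the base axis. Payload 8.5 kg.
Tool frame: the origin (TCP) lies midway between the tips of the shut fingers; the grasp point (between the pads) lies 19 mm behind it; z points along the fingers, y is the line along which they close (so a half turn about z gives the same grasp; the last joint's range is limited). The gripper opens to 85 mm and grips with 20 to 120 N. Pads are 22 mm wide; open, the fingers measure 114 mm over their backs; the gripper's body (76 mm by 85 mm) begins 54 mm behind the grasp point. The pads swing forward as they close: fully open they stand 13 mm farther back than shut.
Start: joints at [-1.275, 0.238, -0.013, 1.319, 0, 1.571], TCP at [0.153, -0.502, 0.231] pointing down, gripper open.
Joint ranges: [-2.66, 2.66], [-1.03, 1.9], [-1.14, 1.46], [-1.82, 2.27], [-1.45, 1.34], [-3.14, 3.14]. Speed limits (rad/s): [2.22, 2.22, 2.79, 3.14, 3.14, 3.14].

## Interface

Orientations are given as [roll, pitch, yaw] about the fixed x, y, z axes, in that order (R = Rz(yaw) Ry(pitch) Rx(roll)).
In Python, from rig import ctrl gives the robot as it stands. The module is installed in compiled form; this text tells all that it offers. Calls block until the motion is done:
- ctrl.move_to(position, orientation): joint-space move of the TCP to a pose.
- ctrl.line_to(position, frame=None, rate=0.15, contact_N=None): straight line of the TCP; frame=None keeps the orientation; rate is the mean speed in m/s. With contact_N (N) it stops when the force on the tool has changed by that much, and returns True; else False.
- ctrl.set_joints(angles): joint-space move.
- ctrl.command_gripper(opening, grip_force=None): finger opening in m; grip_force is the grip in N (None keeps the last); returns when the fingers have stopped.
- ctrl.pause(seconds).
- ctrl.solve_ik(position, orientation): joint angles nearest the present ones, or None.
- ctrl.get_image(name): name is "scene" or "top"; returns a dict with "pixels" (480x640x3 uint8, blue, green, red), "fx", "fy", "cx", "cy" (pixels), "k1" (the pictures are not rectified: a ray, as slopes to the right and down, at radius r is drawn at 1 + k1 r^2 times it, then the intrinsics apply), "R" (3x3) and "t" (3): a world point X has camera coordinates R X + t. Camera axes: x right, y down, z forward; pixel columns grow to the right and rows downward; lengths in m; the calibration is good to about 2 mm. A picture is of the moment at which its call begins. There is no depth.
A pose or a line that the arm cannot do raises ctrl.IKError and nothing moves.
- ctrl.hand_in(): hands the job in; it is judged then, once.
Trained networks look in the newest picture that a camera, given by its name, has taken for a name from the list of things; names that differ only in an ending like _2 or _b are one class to them, and where a whole thing is asked for, a point or a joint stands for the part that bears it (a point fixed in the world has none). Each returns a list of dicts, best first, with "score" (0 to 1); they miss things now and then, are a little off and sometimes report something else, mostly with a low value. They report only what shows in the picture. A call takes as long as a camera call. They do not tell look-alikes from the thing itself.
- ctrl.regions_of(thing, camera): "mask" (480x640 bool, what is visible of it) and "rect" ([left, top, right, bottom] in pixels, round what is visible of it).
Readings, each from a call of its own:
- ctrl.current_t(): time.
- ctrl.current_joints(): joint angles.
- ctrl.current_qd(): joint speeds.
- ctrl.current_effort(): joint torques, N m.
- ctrl.current_eef_pos(): TCP position.
- ctrl.current_tool_rot(): TCP orientation.
- ctrl.current_contact_force(): force on the tool from outside, world axes, zero at the start.
- ctrl.current_moment(): the same for the moment, N m.
- ctrl.current_gripper_width(): finger opening in m.
- ctrl.current_finger_force(): force on a finger pad.
Only numpy, scipy, OpenCV 4.12 (cv2) and the standard library are available. Lean on these libraries where they do the work, as an engineer would, in place of code of your own. Each camera call takes 0.05 s, during which the arm holds its last target. There are 200 camera calls.

## Working session

There is one attempt and no reset: what is moved stays moved. The work goes in short steps, each a Python script; the robot and the scene stay as the last script left them, time stands still between calls to the robot, and variables do not carry over. Pictures are saved under pics/ and viewed, at most 10 in all, crops included, and the job is handed in when it is done.

```bash
mkdir -p pics; cat > h.py <<'E'
import numpy as np, cv2
from rig import ctrl
def ray(im,u,v):
    x=(u-im['cx'])/im['fx']; y=(v-im['cy'])/im['fy']
    a,b=x,y
    for _ in range(20):
        s=1+im['k1']*(a*a+b*b); a,b=x/s,y/s
    R=np.array(im['R']);t=np.array(im['t'])
    return -R.T@t, R.T@np.array([a,b,1.])
def at_z(im,u,v,z):
    o,d=ray(im,u,v); return o+d*(z-o[2])/d[2]
def proj(im,X):
    c=np.array(im['R'])@np.array(X)+np.array(im['t']); a=c[:2]/c[2]; s=1+im['k1']*(a@a)
    return im['fx']*a[0]*s+im['cx'], im['fy']*a[1]*s+im['cy']
def save(im,name,box=None,scale=1):
    p=im['pixels']
    if box: p=p[box[1]:box[3],box[0]:box[2]]
    cv2.imwrite('pics/'+name,cv2.resize(p,None,fx=scale,fy=scale,interpolation=cv2.INTER_CUBIC))
E
python3 - <<'E'
from h import *
for c in ['scene','top']:
    im=ctrl.get_image(c); save(im,c+'0.png')
    print(c,'cam pos',-np.array(im['R']).T@np.array(im['t']),im['fx'],im['k1'])
    for th in ['nut','bracket','pin_handle','bottle_a','jar','wrench','washer','spare_nut','mug']:
        for r in ctrl.regions_of(th,c):
            m=np.argwhere(r['mask']).mean(0)[::-1]
            print(c,th,round(r['score'],2),np.round(r['rect']),m.round(1),at_z(im,*m,0.02).round(3))
E
```

```text
scene cam pos [1.08756905 0.7095799  0.69144244] 448.28464344725285 -0.05478446876630509
scene nut 0.63 [291. 208. 313. 226.] [299.9 217.9] [ 0.5   -0.181  0.02 ]
scene bracket 0.8 [265. 215. 336. 260.] [302.  238.8] [ 0.553 -0.092  0.02 ]
scene pin_handle 0.74 [428. 278. 440. 308.] [434.5 295.2] [0.434 0.261 0.02 ]
scene pin_handle 0.72 [389. 302. 422. 325.] [409.5 312.2] [0.519 0.266 0.02 ]
scene pin_handle 0.67 [466. 298. 504. 312.] [478.6 303.5] [0.375 0.337 0.02 ]
scene bottle_a 0.95 [357. 301. 406. 420.] [382.6 366.5] [0.664 0.34  0.02 ]
scene bottle_a 0.81 [200. 129. 235. 212.] [216.6 175.3] [ 0.577 -0.556  0.02 ]
scene jar 0.96 [242. 165. 269. 199.] [254.4 179.5] [ 0.49  -0.459  0.02 ]
scene jar 0.24 [290. 206. 313. 226.] [299.8 217.4] [ 0.498 -0.183  0.02 ]
scene wrench 0.8 [214. 271. 279. 323.] [243.5 297.4] [0.785 0.02  0.02 ]
scene spare_nut 0.68 [294. 292. 305. 305.] [296.6 297.9] [0.69  0.089 0.02 ]
scene mug 0.69 [493. 315. 562. 375.] [522.4 343.7] [0.399 0.464 0.02 ]
top cam pos [0.40188601 0.02165674 1.45337634] 494.528564154116 -0.13117831734762456
top nut 0.55 [366
[... 242 characters left out ...]
 268.] [245.  264.8] [0.512 0.265 0.02 ]
top bottle_a 0.87 [182. 174. 220. 210.] [200.1 192.7] [0.732 0.399 0.02 ]
top bottle_a 0.83 [462. 198. 505. 228.] [482.5 211.6] [ 0.647 -0.441  0.02 ]
top jar 0.92 [466. 246. 499. 269.] [481.8 257.2] [ 0.512 -0.429  0.02 ]
top wrench 0.83 [305. 167. 371. 183.] [335.  174.1] [ 0.774 -0.006  0.02 ]
top wrench 0.18 [150. 284. 196. 312.] [174.6 295.6] [0.427 0.475 0.02 ]
top washer 0.47 [309. 266. 322. 281.] [315.2 273.5] [0.48  0.061 0.02 ]
top spare_nut 0.55 [307. 265. 321. 281.] [315.2 272. ] [0.485 0.061 0.02 ]
top spare_nut 0.4 [304. 202. 316. 211.] [308.5 205.9] [0.68  0.075 0.02 ]
top mug 0.93 [151. 283. 192. 308.] [174.3 295.7] [0.427 0.476 0.02 ]
```

```bash
python3 - <<'E'
from h import *
s=cv2.imread('pics/scene0.png');t=cv2.imread('pics/top0.png')
def c(p,x,y,w,h): return cv2.resize(p[y:y+h,x:x+w],(400,300),interpolation=cv2.INTER_CUBIC)
a=np.hstack([c(s,380,265,133,100),c(t,210,240,80,60)])
b=np.hstack([c(s,255,190,93,70),c(t,335,215,80,60)])
cv2.imwrite('pics/comp0.png',np.vstack([a,b]))
E
```

```text
(no output)
```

View pics/comp0.png

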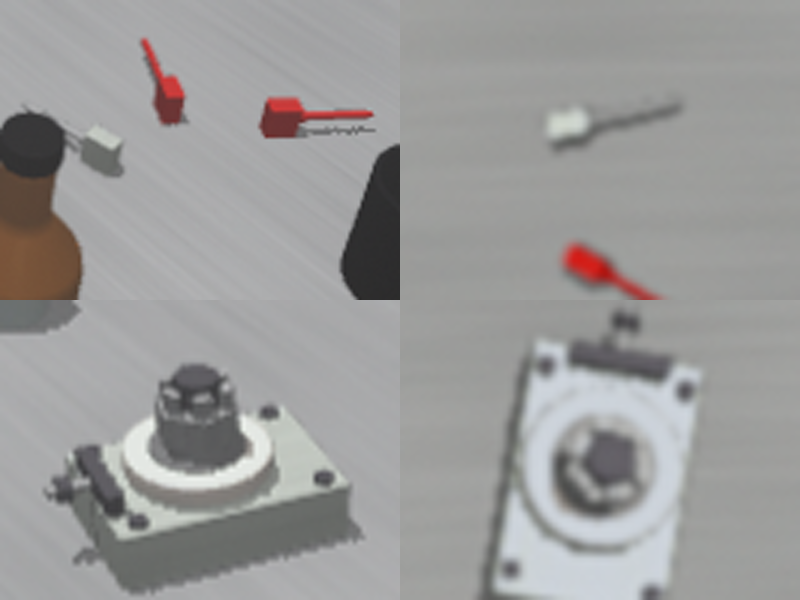

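View pics/top0.png

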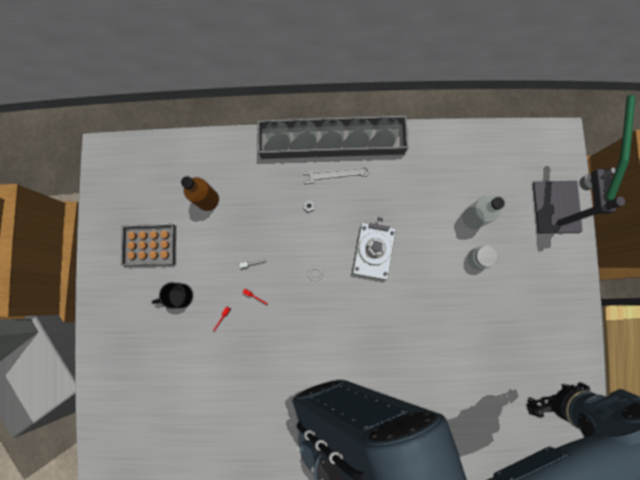

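View pics/scene0.png

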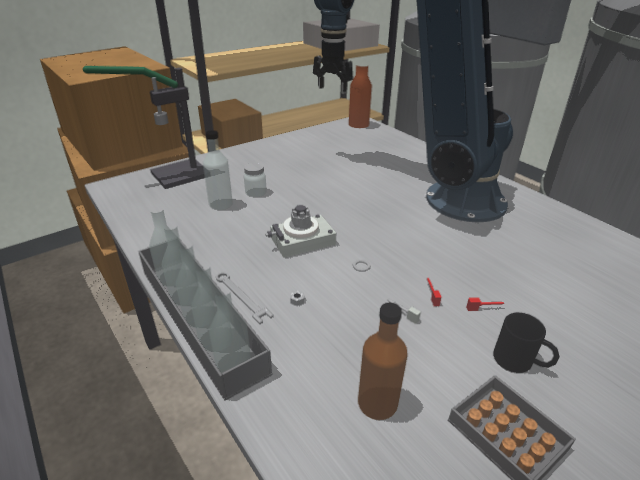

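```bash
cat > fit.py <<'E'
from h import *
from scipy.optimize import minimize
from scipy.ndimage import map_coordinates
ims={c:ctrl.get_image(c) for c in ['top','scene']}
G={c:cv2.cvtColor(i['pixels'],cv2.COLOR_BGR2GRAY).astype(float) for c,i in ims.items()}
def samp(c,P):
    uv=np.array([proj(ims[c],p) for p in P]); return map_coordinates(G[c],[uv[:,1],uv[:,0]],order=1)
def rz(a): return np.array([[np.cos(a),-np.sin(a)],[np.sin(a),np.cos(a)]])
def score(p,cs):
    s=0
    for c in cs:
        for n,L,W in [((1,0),.075,.05),((-1,0),.075,.05),((0,1),.05,.075),((0,-1),.05,.075)]:
            n=np.array(n);t=np.array([-n[1],n[0]])
            k=np.linspace(-.9,.9,30)*W
            f=lambda r:samp(c,[np.r_[p[:2]+rz(p[2])@(n*r+t*q),.04] for q in k])
            s+=np.mean(f(L-.004)-f(L+.004)) if c=='top' else np.mean(np.abs(f(L-.004)-f(L+.004)))
    return -s
for cs in [['top'],['scene'],['top','scene']]:
    best=min((minimize(score,[x,y,-.17],args=(cs,),method='Nelder-Mead',options=dict(initial_simplex=np.array([x,y,-.17])+np.array([[0,0,0],[.006,0,0],[0,.006,0],[0,0,.05]]))) for x in [.525,.535,.545] for y in [-.115,-.105]),key=lambda r:r.fun)
    print(cs,best.x.round(4),best.fun)
b=best.x
# spindle top (dark) disc: slide along bracket x and z, both views
def disc(p):
    s=0
    c0=b[:2]+rz(b[2])@np.array([p[0],p[2]]); th=np.linspace(0,2*np.pi,40)
    for c in ims:
        f=lambda r:samp(c,[[c0[0]+r*np.cos(a),c0[1]+r*np.sin(a),.111+p[1]] for a in th])
        s+=np.mean(f(.018)-f(.011))
    return -s
rs=sorted((disc([dx,dz,dy]),dx,dz,dy) for dx in np.arange(-.02,.021,.002) for dz in np.arange(-.006,.007,.002) for dy in [-.004,-.002,0,.002,.004])
print([np.round(r,3) for r in rs[:6]])
_,dx,dz,dy=rs[0]; c0=b[:2]+rz(b[2])@np.array([dx,dy]); print('spindle',c0)
a=np.linspace(0,2*np.pi,120,endpoint=False)
for c in ims:
    for r,z in [(.0155,.0065),(.0175,.0065),(.019,.0065),(.024,-.007),(.0255,-.007),(.027,-.007)]:
        v=samp(c,[[c0[0]+r*np.cos(t),c0[1]+r*np.sin(t),.1+dz+z] for t in a+b[2]+np.pi/2])
        h=np.sum(v*np.exp(-6j*a)); print(c,r,z,'bright at q=',np.round((np.angle(h)/6),2),'(mod 1.047) amp',abs(h)/120)
m=[r for r in ctrl.regions_of('pin_handle','top')]
for r in m:
    q=np.argwhere(r['mask'])[:,::-1]; print('pin',r['score'],r['rect'],len(q),at_z(ims['top'],*q.mean(0),.02).round(4))
S=12
for c in ims:
    u,v=proj(ims[c],[*c0,.09]); x0,y0=int(u)-16,int(v)-22
    p=cv2.resize(ims[c]['pixels'][y0:y0+45,x0:x0+33],None,fx=S,fy=S,interpolation=cv2.INTER_CUBIC)
    cv2.imwrite(f'pics/n_{c}.png',p)
cv2.imwrite('pics/n.png',np.hstack([cv2.imread(f'pics/n_{c}.png') for c in ims]))
x0,y0=235,250
print(ctrl.current_tool_rot())
E
python3 fit.py
```

```text
['top'] [ 0.5403 -0.1116 -0.2114] -183.02441940377412
['scene'] [ 0.5227 -0.1007 -0.2178] -174.35212622482197
['top', 'scene'] [ 0.5401 -0.1111 -0.2098] -290.31388164917445
[array([-8.8051e+01,  4.0000e-03, -6.0000e-03,  2.0000e-03]), array([-8.772e+01,  6.000e-03, -6.000e-03,  2.000e-03]), array([-8.4582e+01,  4.0000e-03, -6.0000e-03,  0.0000e+00]), array([-8.4206e+01,  6.0000e-03, -6.0000e-03,  0.0000e+00]), array([-8.1719e+01,  6.0000e-03, -6.0000e-03,  4.0000e-03]), array([-8.0132e+01,  4.0000e-03, -6.0000e-03,  4.0000e-03])]
spindle [ 0.54445687 -0.10992813]
top 0.0155 0.0065 bright at q= -0.17 (mod 1.047) amp 0.5218905298964529
top 0.0175 0.0065 bright at q= -0.32 (mod 1.047) amp 1.150696449264358
top 0.019 0.0065 bright at q= -0.31 (mod 1.047) amp 1.6057733274923043
top 0.024 -0.007 bright at q= 0.38 (mod 1.047) amp 0.17042378622616391
top 0.0255 -0.007 bright at q= 0.19 (mod 1.047) amp 1.46410173526033
top 0.027 -0.007 bright at q= 0.19 (mod 1.047) amp 1.7929486454440748
scene 0.0155 0.0065 bright at q= 0.23 (mod 1.047) amp 7.12256746266674
scene 0.0175 0.0065 bright at q= 0.22 (mod 1.047) amp 10.871956840712048
scene 0.019 0.0065 bright at q= 0.23 (mod 1.047) amp 10.222922257491609
scene 0.024 -0.007 bright at q= 0.25 (mod 1.047) amp 3.112835180172796
scene 0.0255 -0.007 bright at q= 0.16 (mod 1.047) amp 4.010546531141367
scene 0.027 -0.007 bright at q= 0.18 (mod 1.047) amp 3.5617787707027224
pin 0.66 [222.9, 307.0, 230.5, 315.5] 37 [0.3806 0.3227 0.02  ]
pin 0.61 [242.6, 292.2, 265.4, 303.7] 48 [0.4293 0.2554 0.02  ]
pin 0.37 [150.4, 282.1, 196.0, 310.0] 842 [0.4278 0.4745 0.02  ]
[-3.14151346e+00 -8.20645974e-06  2.95783546e-01]
```

View pics/n.png

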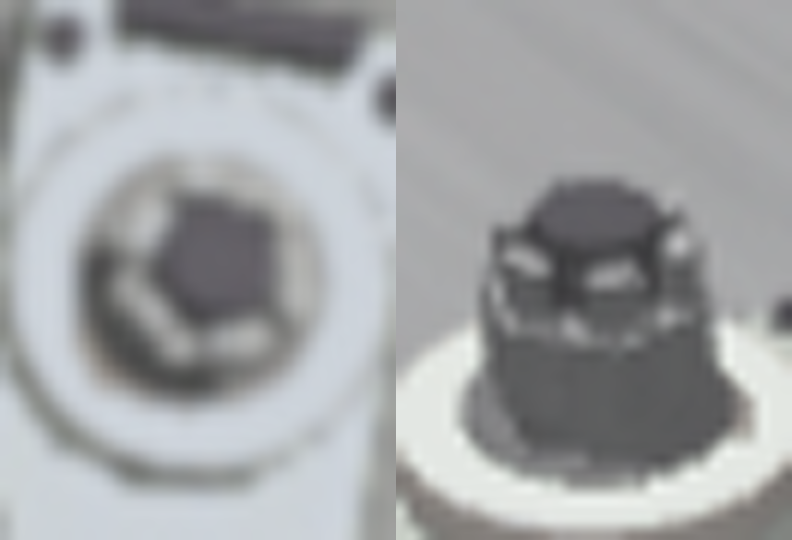

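```bash
cat > fit2.py <<'E'
from h import *
from scipy.optimize import least_squares
ims={c:ctrl.get_image(c) for c in ['top','scene']}
c0=[.54445687,-.10992813,.09]; px={}
for c,(a,b) in {'top':(215,258),'scene':(600-396,210)}.items():
    u,v=proj(ims[c],c0); px[c]=(int(u)-16+(a+.5)/12-.5,int(v)-22+(b+.5)/12-.5)
f=lambda X:np.r_[[np.subtract(proj(ims[c],X),px[c]) for c in ims]].ravel()
s=least_squares(f,[.54,-.11,.111]); print('spindle top',s.x,'resid px',s.fun.round(2),px)
im=ims['top']; g=im['pixels'][205:295,335:415].astype(int)
m=(g.min(2)>np.median(g.min(2))+25).astype(np.uint8)
m=cv2.morphologyEx(m,cv2.MORPH_CLOSE,np.ones((9,9),np.uint8))
n,l,st,_=cv2.connectedComponentsWithStats(m); k=1+st[1:,4].argmax(); q=np.argwhere(l==k)[:,::-1]
P=np.array([at_z(im,x+335,y+205,.04)[:2] for x,y in q]).astype(np.float32)
r=cv2.minAreaRect(P*1000); print('rect mm',r,len(q),'centroid',P.mean(0))
ev=np.linalg.svd(P-P.mean(0),full_matrices=False)[2][0]; print('pca yaw',np.arctan(ev[1]/ev[0]))
for r in ctrl.regions_of('bracket','scene')[:1]: print(np.round(r['rect']))
x0,y0,S=340,205,7
p=cv2.resize(im['pixels'][y0:y0+82,x0:x0+65],None,fx=S,fy=S,interpolation=cv2.INTER_CUBIC)
def draw(p,im,x0,y0,S,cx,cy,yaw,col):
    R=lambda v:[cx+np.cos(yaw)*v[0]-np.sin(yaw)*v[1],cy+np.sin(yaw)*v[0]+np.cos(yaw)*v[1],.04]
    pts=np.array([proj(im,R(v)) for v in [(.075,.05),(.075,-.05),(-.075,-.05),(-.075,.05)]])
    cv2.polylines(p,[np.int32(((pts-[x0,y0])+.5)*S)],True,col,1)
draw(p,im,x0,y0,S,.5401,-.1111,-.2098,(0,0,255))
draw(p,im,x0,y0,S,.5401,-.1111,-.17,(0,180,0))
# dewarped views of crown plane from scene camera
def plane(c,ctr,z,half=.03,N=280):
    uv=np.array([[proj(ims[c],[ctr[0]+half-2*half*i/N,ctr[1]+half-2*half*j/N,z]) for j in range(N)] for i in range(N)],np.float32)
    return cv2.remap(ims[c]['pixels'],uv[...,0].copy(),uv[...,1].copy(),cv2.INTER_CUBIC)
z=s.x[2]
w=[plane('scene',s.x,z-.0045),plane('top',s.x,z-.0045)]
for i in w:cv2.circle(i,(140,140),int(20.5/60*280),(0,255,255),1);cv2.circle(i,(140,140),int(14/60*280),(0,255,0),1)
W=np.vstack(w); p=cv2.copyMakeBorder(p,0,max(0,W.shape[0]-p.shape[0]),0,0,0)[:W.shape[0] if p.shape[0]<W.shape[0] else None]
W=cv2.copyMakeBorder(W,0,p.shape[0]-W.shape[0],0,0,0)
cv2.imwrite('pics/f2.png',np.hstack([p,W])); print(p.shape)
a=np.linspace(0,2*np.pi,180,endpoint=False)
for c,i in zip(ims,w[::-1]):
  pass
g={c:cv2.cvtColor(plane(c,s.x,z-.0045),cv2.COLOR_BGR2GRAY).astype(float) for c in ims}
for c in g:
  for rr in [.0155,.017,.0185]:
    k=rr/.06*280; v=g[c][np.int32(140-k*np.cos(a)),np.int32(140-k*np.sin(a))]  # a: ccw from +x
    h=np.sum(v*np.exp(-6j*a)); print(c,rr,'bright world angle',np.round(np.angle(h)/6,3),abs(h)/180)
E
python3 fit2.py
```

```text
spindle top [ 0.54473516 -0.11059216  0.10534048] resid px [-0.28  0.38 -0.44 -0.07] {'top': (376.4583333333333, 246.04166666666666), 'scene': (300.5416666666667, 207.04166666666666)}
rect mm ((540.68603515625, -111.6912612915039), (95.02848815917969, 144.54266357421875), 77.96501922607422) 1205 centroid [ 0.5342993  -0.11072807]
pca yaw -0.20686062
[266. 216. 337. 261.]
(574, 455, 3)
top 0.0155 bright world angle -0.175 1.164540062421138
top 0.017 bright world angle -0.244 0.8909873603593867
top 0.0185 bright world angle -0.271 0.7796538651571514
scene 0.0155 bright world angle -0.104 6.982393993801578
scene 0.017 bright world angle -0.099 11.406255270872999
scene 0.0185 bright world angle -0.103 13.20381736787398
```

View pics/f2.png

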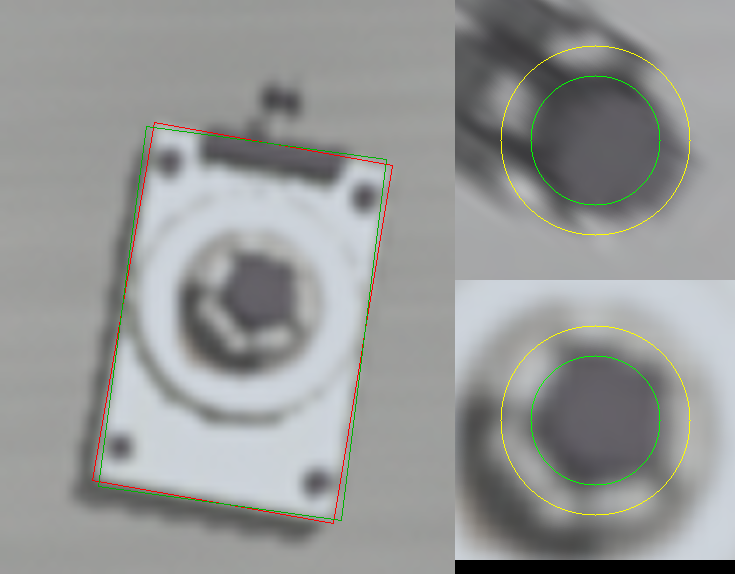

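```bash
cat >> h.py <<'E'
YAW=-0.21
U=np.array([np.cos(YAW),np.sin(YAW)]); V=np.array([-U[1],U[0]])
C0=np.array([.5447,-.1106])
def down(psi): return [np.pi,0,psi]
E
python3 - <<'E'
from h import *
for psi in [-.21,np.pi-.21,.694+np.pi/2,.694-np.pi/2,-.353+np.pi/2,-.353-np.pi/2,YAW-np.pi/2,YAW+np.pi/2]:
    q=ctrl.solve_ik([*C0,.16],down(psi)); print(round(psi,2),None if q is None else np.round(q,2))
ctrl.command_gripper(0)
ctrl.move_to([*C0,.15],down(-.21) if ctrl.solve_ik([*C0,.15],down(-.21)) is not None else down(np.pi-.21))
print(ctrl.current_t(),ctrl.current_eef_pos(),ctrl.current_gripper_width())
print(ctrl.line_to([*C0,.125],rate=.1))
print(ctrl.line_to([*C0,.09],rate=.02,contact_N=3),ctrl.current_eef_pos(),ctrl.current_contact_force(),ctrl.current_t())
E
```

```text
-0.21 [-0.2   0.32 -0.08  1.17  0.   -3.13]
2.93 [-0.2   0.32 -0.08  1.17  0.    0.01]
2.26 [-0.2   0.32 -0.08  1.17  0.    0.68]
-0.88 [-0.2   0.32 -0.08  1.17  0.   -2.47]
1.22 [-0.2   0.32 -0.08  1.17  0.    1.72]
-1.92 [-0.2   0.32 -0.08  1.17  0.   -1.42]
-1.78 [-0.2   0.32 -0.08  1.17  0.   -1.56]
1.36 [-0.2   0.32 -0.08  1.17  0.    1.58]
5.9583 [ 0.54468504 -0.11080147  0.15004266] 9.776389000869289e-05
False
True [ 0.54464517 -0.1105832   0.10723351] [-0.99903329  0.47800226  6.18447611] 7.3333
```

```bash
python3 - <<'E'
from h import *
z=.1072-.003
def at(s,h): return [*(C0+U*s),h]
ctrl.line_to(at(0,.12),rate=.1)
res=[]
for sg in (1,-1):
    ctrl.line_to(at(sg*.042,.12),rate=.15); ctrl.line_to(at(sg*.042,z),rate=.1)
    hit=ctrl.line_to(at(-sg*.0,z),rate=.02,contact_N=2.5)
    p=np.array(ctrl.current_eef_pos()); res.append((p[:2]-C0)@U)
    print(hit,p,res[-1],(p[:2]-C0)@V,np.round(ctrl.current_contact_force(),2),ctrl.current_t())
    ctrl.line_to(at(sg*.042,z),rate=.15); ctrl.line_to(at(sg*.042,.12),rate=.1)
print('centre offset',np.mean(res))
E
```

```text
True [ 0.56991983 -0.11597138  0.10430755] 0.025785494684923672 3.95242067920739e-06 [1.84 0.57 2.18] 9.3833
True [ 0.52244076 -0.10588086  0.10357914] -0.022753972125814335 -2.4691647211720277e-05 [-2.19 -0.04  0.64] 12.0917
centre offset 0.0015157612795546685
```

```bash
cat >> h.py <<'E'
C=C0+0.0015*U; ZH=.1072-.011
E
python3 - <<'E'
from h import *
psi0=.694+np.pi/2
ctrl.command_gripper(.07)
ctrl.move_to([*C,.125],down(psi0))
ctrl.line_to([*C,.0605],rate=.08,contact_N=6)
print(ctrl.current_eef_pos(),np.round(ctrl.current_contact_force(),2),ctrl.current_t())
ctrl.command_gripper(.03,grip_force=25)
print(ctrl.current_gripper_width(),ctrl.current_finger_force(),ctrl.current_eef_pos(),np.round(ctrl.current_contact_force(),2),np.round(ctrl.current_moment(),3),ctrl.current_tool_rot(),ctrl.current_t())
E
```

```text
[ 0.54651793 -0.11098407  0.06090208] [-0.44  0.36 -0.32] 17.4917
0.046459628873574174 25.326679344289005 [ 0.54631021 -0.11115613  0.06119891] [-1.67 -0.47  6.15] [-0.274  0.474 -0.201] [3.14141633e+00 9.06226299e-04 2.26442336e+00] 17.8167
```

```bash
python3 - <<'E'
from h import *
ctrl.command_gripper(.03,grip_force=60)
print('w',ctrl.current_gripper_width(),np.round(ctrl.current_contact_force(),2))
psi1=YAW+np.pi/6+np.pi/2
p=ctrl.current_eef_pos()
j=np.array(ctrl.current_joints()); d=ctrl.current_tool_rot()[2]-psi1; print('turn',d)
for k in (.5,1):
    t=j.copy(); t[5]+=d*k; ctrl.set_joints(t)
    print(ctrl.current_tool_rot()[2],ctrl.current_gripper_width(),np.round(ctrl.current_contact_force(),2),np.round(ctrl.current_moment(),2),ctrl.current_eef_pos())
ctrl.pause(.3)
print(psi1,ctrl.current_tool_rot()[2],ctrl.current_t())
ctrl.command_gripper(.07)
print(np.round(ctrl.current_contact_force(),2),ctrl.current_t())
p=ctrl.current_eef_pos()
ctrl.line_to([p[0],p[1],.17],rate=.15)
j=np.array(ctrl.current_joints()); t=j.copy(); t[0]+=.6; ctrl.set_joints(t); print(ctrl.current_eef_pos(),ctrl.current_t())
ims={c:ctrl.get_image(c) for c in ['top','scene']}
for c in ims:
    for th in ['pin_handle']:
        for r in ctrl.regions_of(th,c): print(c,r['score'],np.round(r['rect']),at_z(ims[c],*np.argwhere(r['mask']).mean(0)[::-1],.02).round(4))
import pickle; pickle.dump(ims,open('ims1.pkl','wb'))
S=12; out=[]
for c in ['top','scene']:
    u,v=proj(ims[c],[*C,.09]); x0,y0=int(u)-16,int(v)-22
    out.append(cv2.resize(ims[c]['pixels'][y0:y0+45,x0:x0+33],None,fx=S,fy=S,interpolation=cv2.INTER_CUBIC))
a=np.linspace(0,2*np.pi,180,endpoint=False)
g=cv2.cvtColor(ims['scene']['pixels'],cv2.COLOR_BGR2GRAY)
for rr in (.0155,.017,.0185):
    v=[g[int(round(q)),int(round(p))] for p,q in (proj(ims['scene'],[C[0]-.0015+rr*np.cos(t),C[1]+rr*np.sin(t),ZH+.0065]) for t in a)]
    h=np.sum(np.array(v,float)*np.exp(-6j*a)); print('tooth angle',-np.angle(h)/6,abs(h)/180)
cv2.imwrite('pics/n1.png',np.hstack(out))
E
```

```text
w 0.0451349219443191 [-2.28 -1.58  7.76]
turn 0.38010093689655644
2.078259912272356 0.04546244401513523 [-0.34 -0.51  0.1 ] [-0.08  0.16 -0.28] [ 0.54633185 -0.11115925  0.06151076]
1.890902659528201 0.04529221126499319 [0.17 0.25 0.35] [ 0.02  0.18 -0.3 ] [ 0.54638191 -0.11116578  0.0615048 ]
1.8843951023931953 1.8868613158713528 18.9333
[ 0.07  0.69 -0.25] 19.3
[0.51353274 0.21565939 0.16906707] 21.425
scene 0.73 [466. 298. 501. 313.] [0.3762 0.3358 0.02  ]
scene 0.72 [388. 302. 418. 325.] [0.5178 0.2671 0.02  ]
scene 0.51 [429. 279. 440. 308.] [0.4365 0.2634 0.02  ]
tooth angle -0.2900520715078398 3.483356466510054
tooth angle -0.24869529483023514 4.819959044568814
tooth angle -0.2350211513628843 8.661734825117469
```

View pics/n1.png

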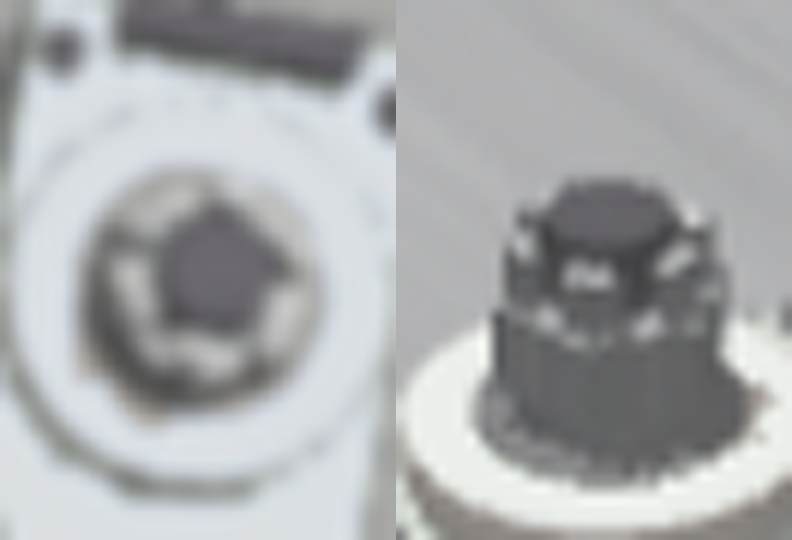

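```bash
python3 - <<'E'
from h import *
import pickle
ims=pickle.load(open('ims1.pkl','rb')); t=cv2.imread('pics/top0.png'); im=dict(ims['top'])
a=at_z(im,243.4,264.3,.028); b=at_z(im,265.9,260.5,.016)
print('handle',a,'tip',b,'yaw',np.arctan2(*(b-a)[1::-1]),np.hypot(*(b-a)[:2]))
# aluminium block bright pixels in top0
h=cv2.cvtColor(t,cv2.COLOR_BGR2GRAY)[256:274,234:272].astype(float)
w=np.clip(h-np.median(h)-15,0,None); yy,xx=np.mgrid[256:274,234:272]
c=((w*xx).sum()/w.sum(),(w*yy).sum()/w.sum()); print(c,at_z(im,*c,.028))
print('scene',at_z(ims['scene'],414,314,.018), proj(ims['scene'],[*a[:2],.028]))
s=ims['scene']['pixels'][295:335,380:440]; cv2.imwrite('pics/pin.png',cv2.resize(s,None,fx=12,fy=12,interpolation=cv2.INTER_CUBIC))
E
```

```text
handle [0.51283239 0.26851654 0.028     ] tip [0.52298736 0.20414389 0.016     ] yaw -1.4143328951912624 0.06516871015602466
(np.float64(242.8941605839416), np.float64(264.11800486618006)) [0.51340419 0.269993   0.028     ]
scene [0.51333274 0.27463405 0.018     ] (np.float64(412.7207381625541), np.float64(308.86076146901246))
```

View pics/pin.png

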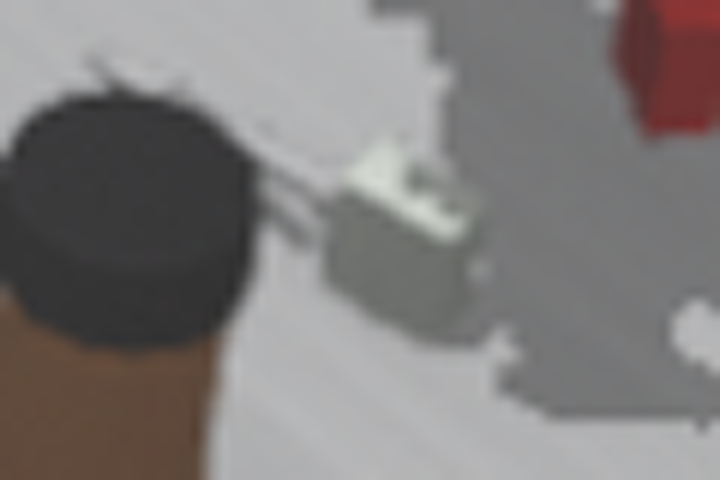

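```bash
python3 - <<'E'
from h import *
P=[.513,.271]; psi=1.73
ctrl.command_gripper(.045)
ctrl.move_to([*P,.09],down(psi))
hit=ctrl.line_to([*P,.003],rate=.08,contact_N=5)
print(hit,ctrl.current_eef_pos(),np.round(ctrl.current_contact_force(),2),ctrl.current_t())
ctrl.command_gripper(0,grip_force=50)
print('w',ctrl.current_gripper_width(),ctrl.current_eef_pos(),ctrl.current_tool_rot(),np.round(ctrl.current_contact_force(),2),ctrl.current_t())
E
```

```text
False [0.51339028 0.27121867 0.00352217] [ 0.08 -0.54  0.23] 24.0417
w 0.013172144589142981 [0.51330633 0.27116501 0.00350586] [ 3.14075488e+00 -2.83056508e-04  1.73002807e+00] [-1.48 -0.56  4.81] 24.425
```

```bash
python3 - <<'E'
from h import *
import pickle
psi=YAW+np.pi/2
ctrl.line_to([.513,.271,.15],rate=.15)
S=C+V*.110
ctrl.move_to([*S,.15],down(psi))
ctrl.line_to([*S,ZH-.0125],rate=.12); ctrl.pause(.2)
print('w',ctrl.current_gripper_width(),ctrl.current_eef_pos(),[*S,ZH-.0125],ctrl.current_tool_rot(),np.round(ctrl.current_contact_force(),2),ctrl.current_t())
im=ctrl.get_image('scene'); t=ctrl.get_image('top'); pickle.dump((im,t),open('ims2.pkl','wb'))
o=[]
for i,c in ((im,[*(C+V*.06),.1]),(t,[*(C+V*.06),.1])):
    u,v=map(int,proj(i,c)); o.append(cv2.resize(i['pixels'][v-32:v+32,u-40:u+40],(400,320),interpolation=cv2.INTER_CUBIC))
    # draw nothing but tick marks of expected shank axis ends
    for s in (.110-.069,.110-.017): 
        x,y=proj(i,[*(C+V*s),ZH]); cv2.circle(o[-1],(int((x-u+40.5)*5),int((y-v+32.5)*5)),3,(0,0,255),1)
    for s in (.0205,): 
        x,y=proj(i,[*(C+V*s),ZH]); cv2.circle(o[-1],(int((x-u+40.5)*5),int((y-v+32.5)*5)),3,(0,255,0),1)
cv2.imwrite('pics/ins.png',np.hstack(o))
E
```

```text
w 0.013214543005367422 [ 0.56966753 -0.00325434  0.08456171] [np.float64(0.5690976353551571), np.float64(-0.0033292892301128446), 0.08370000000000001] [ 3.14010582e+00 -3.15517882e-04  1.36090255e+00] [ 0.43 -0.41 -0.17] 27.5417
```

View pics/ins.png

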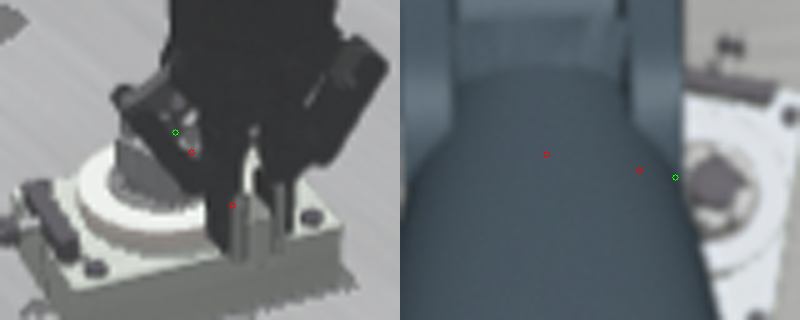

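```bash
cat > ins.py <<'E'
from h import *
def goal(s,du=0,dz=0): return np.r_[C+V*s+U*du,ZH-.0125+dz]
def rel():
    p=np.array(ctrl.current_eef_pos()); d=p[:2]-C; return np.round(np.r_[d@U,d@V,p[2]-(ZH-.0125)]*1000,2)
def f():
    F=np.array(ctrl.current_contact_force()); return np.round([F[:2]@U,F[:2]@V,F[2]],2)
E
python3 - <<'E'
from ins import *
bu,bz=-.0005,-.0009
ctrl.line_to(goal(.105,bu,bz),rate=.03); ctrl.pause(.1); r=rel(); print(r)
bu-=r[0]/1000; bz-=r[2]/1000
for s in (.085,.075,.062,.05,.042,.034):
    hit=ctrl.line_to(goal(s,bu,bz),rate=.03,contact_N=4)
    print(s,hit,rel(),f(),ctrl.current_t())
    if hit: break
E
```

```text
[ -0.5  104.89  -0.91]
0.085 False [2.000e-02 8.499e+01 2.000e-02] [-0.55  0.65 -0.25] 28.875
0.075 False [2.000e-02 7.481e+01 2.000e-02] [-0.88 -0.37  0.31] 29.3583
0.062 False [1.000e-02 6.184e+01 1.000e-02] [-0.36  0.54 -0.91] 29.9417
0.05 False [-1.000e-02  4.983e+01  2.000e-02] [ 0.7  -0.55 -0.2 ] 30.4917
0.042 False [-0.00e+00  4.18e+01  1.00e-02] [-0.25  0.05 -0.94] 30.9083
0.034 True [-0.07 37.39 -0.23] [0.36 3.35 0.08] 31.1667
```

```bash
python3 - <<'E'
from ins import *
ctrl.pause(.2); print(rel(),f())
ctrl.command_gripper(.05); ctrl.pause(.2); print(rel(),f())
p=ctrl.current_eef_pos()
ctrl.line_to([p[0],p[1],.19],rate=.12)
t=np.array(ctrl.current_joints()); t[0]+=.8; ctrl.set_joints(t); ctrl.pause(.2); print(ctrl.current_eef_pos(),ctrl.current_t(),f())
o=[]
for n in ('scene','top'):
    i=ctrl.get_image(n); u,v=map(int,proj(i,[*(C+V*.02),.09])); o.append(cv2.resize(i['pixels'][v-28:v+28,u-28:u+28],(400,400),interpolation=cv2.INTER_CUBIC))
    k=400/56
    for s in (.026,.050,-.031): 
        x,y=proj(i,[*(C+V*s),ZH]); cv2.circle(o[-1],(int((x-u+28.5)*k),int((y-v+28.5)*k)),3,(0,0,255),1)
cv2.imwrite('pics/end.png',np.hstack(o))
E
```

```text
[-0.33 37.43 -0.59] [1.41 3.23 1.53]
[-0.56 37.26 -0.68] [-0.41 -0.96  0.27]
[0.43912037 0.34416301 0.18924831] 34.85 [-0.04  0.03  0.93]
```

View pics/end.png

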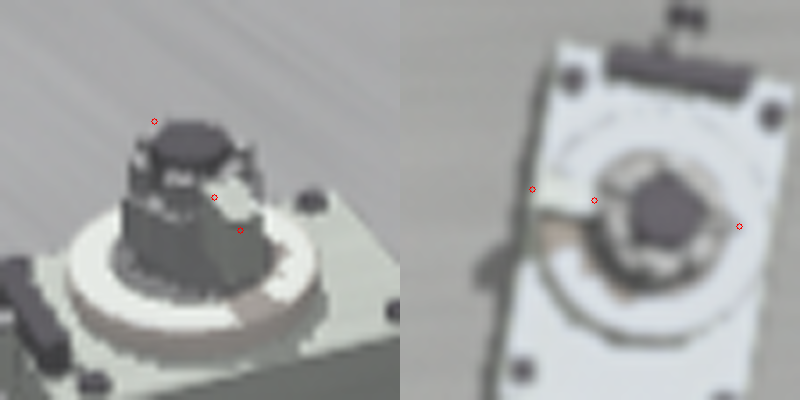

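The final picture shows the block handle (scene crop about (235,200), top crop (535–600,200)) tight against the crown on the +y side and in line with the hole. The gripper is clear of it.

```bash
python3 -c "
from rig import ctrl
print(ctrl.hand_in(), ctrl.current_t())"
```

```text
the job is handed in; nothing more can be done
the job is handed in; nothing more can be done
```

I turned the nut about 0.38 rad clockwise to the next slot, pushed the lock pin in until its collar met the nut (stopped at about 4 N), let go, and handed in after about 35 s; the hand-in gave no verdict.

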